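# Close the dish carrier and secure it with its snap hook

## Robot

A 6-joint arm with a two-finger parallel gripper is mounted at the origin on a cart in front of the work surface, level with it; the furniture and walls round the work are solid. World frame = base frame: x ahead of the robot, y to its left, z up, the work surface at z = 0. Lengths are in mm, angles in rad, forces in N, time in s.
With the tool pointing down it reaches from about 350 to 875 mm from the base axis. Payload 4.2 kg.
Tool frame: the origin (TCP) lies at the very end of the fingers, on their centre line; the grasp point (between the pads) lies 19 mm behind it; z points along the fingers, y is the line along which they close (so a half turn about z gives the same grasp; the last joint's range is limited). The gripper opens to 85 mm and grips with 20 to 120 N. Pads are 22 mm wide; open, the fingers measure 114 mm over their backs; the gripper's body (76 mm by 85 mm) begins 54 mm behind the grasp point. The pads swing forward as they close: fully open they stand 13 mm farther back than shut.
Start: joints at [1.39, 0.385, 0.008, 0, -1.194, -0.259], TCP at [266.065, 565.516, 231.312] pointing down, gripper open.
Joint ranges: [-3.14, 3.14], [-1.21, 2.06], [-1.07, 1.41], [-3.16, 2.05], [-2.99, -0.16], [-3.1, 3.1]. Speed limits (rad/s): [2.79, 2.79, 3.14, 3.14, 3.14, 3.14].

## Interface

Orientations are given as a unit quaternion [x, y, z, w].
In Python, from bench import read_state, get_image, camera_model, job_done gives the robot as it stands.
- The arm moves only by the shell command python3 -m handwheel 'ROWS'. ROWS is JSON, a list of rows, each a list of 7 numbers: the shift along the tool's x, y, z in m, then the turn, a rotation vector about the tool's x, y, z in rad, then the gripper's target within -1 to 1 (fully open at 1, half-way at 0, shut at -1). In form: [[dx, dy, dz, wx, wy, wz, jaw], ...]. A call has 1 to 10 rows; each row is the pose to reach, as a shift and turn from the pose commanded when the call began, along the tool's axes at that moment; what a row does not reach only later rows make up. A row lasts 1/8 s, in which the tool goes at most 62.5 mm and 10.7 degrees, less where a joint would pass 70% of its speed; a pose out of reach is approached as far as the arm can. A call with a gripper value outside its range is refused whole. The fingers move at their own pace and stop on an object; the grip force is fixed at half the most. Time passes only in rows, so rows that repeat a pose let the fingers close. It gives the time, the measured TCP pose, the force, the opening and the grip force at its end, in the units of the state.
- read_state(): the state, without advancing time (a new reading comes with each control period).
- get_image(name): name is "scene" or "top" or "wrist"; returns (picture, depth): 420x560x3 uint8, blue, green, red; 420x560 float32, mm along the optical axis (not along the pixel's ray), 0 where there is no reading.
- camera_model(name): a dict with "K" (3x3 intrinsics, pixels), "rvec" (rotation vector, rad) and "tvec" (3), from world to camera coordinates, as OpenCV has them; the wrist camera has in their place "hand_eye" (4x4, takes a point from camera to tool coordinates, whose origin is the TCP and whose axes are the flange's). Camera axes: x right, y down, z forward; pixel columns grow to the right and rows downward; lengths in mm; the calibration is good to about 2 mm. A picture is of the moment at which its call begins: read the wrist's pose just before it. camera_model takes no time and is no camera call.
- job_done(): hands the job in; it is judged then, once.
The state is a dict: "clock": time; "joints": joint angles; "joint_vel": joint speeds; "joint_efforts": joint torques, N m; "position": TCP position; "ee_rot": TCP orientation; "contact_force": force on the tool from outside, world axes, zero at the start; "wrist_torque": the same for the moment, N m; "gripper_width": finger opening in mm; "grasp_force": force on a finger pad.
Only numpy, scipy, OpenCV 4.12 (cv2) and the standard library are available. Lean on these libraries where they do the work, as an engineer would, in place of code of your own. Each camera call takes 0.05 s, during which the arm holds its last target. There are 200 camera calls.

## Task

Close the dish carrier for transport: hook the loose cover's two rear tabs into the windows at the back of the carrier, swing the cover down flat so that the staple comes up through its slot, then take the snap hook (the one with the sprung gate) from its stand and push its gate against the staple until the staple's bar is inside the hook and the gate has snapped shut. Let go of the hook and leave it on the staple; leave the two open hooks in the stand and do not disturb the other things on the bench.

Things in the scene. Friction and masses are not known exactly. Their poses are not given: they have to be found in the camera images.
- carrier: Grey dish carrier in the middle of the bench, fixed, turned up to 0.25 rad. Origin: centre of its underside; +x to its rear (away from the robot), y its width, z up. Open box 120 (x) x 150 (y), rim at z = 62, dishes inside up to 56. In front, level with the rim, a shelf (x -104 to -60, y -45 to 45) bears an upright steel staple.
- window_mid (a point): On the carrier's rear wall, half-way between its two windows, level with their sills: carrier (64.5, 0, 62), carrier's axes. The wall is 5 thick (x 62 to 67) and rises 25 above the rim. The windows are 36 wide, 15 high, centred 42 to either side (y) of this point; nothing higher than 55 stands within 15 behind them.
- staple_bar (a point): Middle of the staple's level top bar, at carrier (-78, 0, 104), carrier's axes. The staple is an arch of 8 round bar across y: bar along y, legs at y = 17 and -17 (26 free between), top at z = 108. With the cover on (its top at z = 68) there is 32 free under the bar.
- cover_handle (a point): Centre of the bar handle on the loose grey cover (0.3 kg), which starts flat on the bench, handle up, left or right of the carrier. Cover's axes: +x to its rear tabs, z up. The bar is 14 thick (x), 14 high, 84 long (y), 30 above the cover's underside; 60 of it between the legs, 17 clear below. Plate 6 thick, x -56 to 68, y -75 to 75 from here. Seated, this point is at carrier (-8, 0, 92).
- cover_tabs (a point): Half-way between the rear ends of the cover's two steel tabs, on the underside; 83 behind and 30 below the handle centre. Tabs: 26 wide, 5 thick, centred 42 to either side (y), standing out 15 behind the plate. Seated, they reach 8 out of the back of the windows. The staple is 46 higher than the rim: lift the front some 22 degrees while the tabs go in, then swing down.
- cover_slot (a point): Centre of the slot (21 in x, 56 in y) in the 84 wide tongue at the cover's front, on the underside; 73.5 before and 30 below the handle centre. The tongue ends 20.5 before this point. Seated, the staple stands up through the slot, 3 before the slot's rear edge.
- hook_grip (a point): Centre of the grip block of the loose steel snap hook (0.14 kg), the one hook with a gate, upright in a slot of the stand. Hook's axes: +x from spine to gate, y across its flat, z up. Block 30 (x) x 14 (y) x 36 (z): pinch it across y. A ring above ends at z = 37; the underside of the hook is at z = -100. On the staple, released, the hook may fall over; that is all right.
- hook_bay (a point): Centre of the snap hook's loop, 57 below the grip centre (hook's axes). Loop of 9 round bar, 41 wide inside: spine axis x = -25; inside of the basket at z = -34; nose at x = 25 ends at z = -22; from there to its pivot (24, 0, 23) the 7 round gate shuts the loop. A bar pressed against the gate's outside 7 to 15 above the nose tip's height slips inside after 30 to 40 of travel.
- gate (a joint): Sprung gate of the snap hook: 0 shut, grows as it is pushed inwards, towards the spine (up to 1.1); it does not open outwards. A bar pressing near its free end feels about 1.5 to 4 N.
- hook_stand: Grey block, fixed, on the side of the carrier where the cover is not; holds three hooks. 88 (x) x 150 (y) x 36 high; origin: centre of its underside. Three slots along x (62 x 11, floor at z = 8) at y = -48, 0, 48; the hooks stand in them nose down, their +x along the block's.
- staple_bar_left (a point): Another point on the axis of the staple's arch, at carrier (-78, 13, 104); wherever the hook ends up, one of the arch's points lies inside its loop.
- staple_bar_right (a point): Another point on the axis of the staple's arch, at carrier (-78, -13, 104); wherever the hook ends up, one of the arch's points lies inside its loop.
- staple_leg_left (a point): Another point on the axis of the staple's arch, at carrier (-78, 17, 91); wherever the hook ends up, one of the arch's points lies inside its loop.
- staple_leg_right (a point): Another point on the axis of the staple's arch, at carrier (-78, -17, 91); wherever the hook ends up, one of the arch's points lies inside its loop.
- staple_foot_left (a point): Another point on the axis of the staple's arch, at carrier (-78, 17, 77); wherever the hook ends up, one of the arch's points lies inside its loop.
- staple_foot_right (a point): Another point on the axis of the staple's arch, at carrier (-78, -17, 77); wherever the hook ends up, one of the arch's points lies inside its loop.
- open_hook_a_grip (a point): Centre of the grip block of a plain open steel hook without a gate, in another slot of the stand; its grip is the same as the snap hook's. To be left in the stand.
- open_hook_b_grip (a point): Centre of the grip block of a plain open steel hook without a gate, in another slot of the stand; its grip is the same as the snap hook's. To be left in the stand.
- weigh_boat: Bystander: square white weighing boat, 76x76x15, near the front edge. Origin at the centre of its underside.
- scoop: Bystander: white measuring scoop, 25x128x12, near the front edge. Origin at the centre of its underside.
- tape_roll: Bystander: roll of cream tape, 72 across, 19 high, near the front edge. Origin at the centre of its underside.
- tall_reagent: Bystander: brown reagent bottle with a black cap, 48 across, 93 high, left behind. Origin at the centre of its underside.
- red_reagent: Bystander: brown reagent bottle with a red cap, 48 across, 93 high, right behind. Origin at the centre of its underside.
- timer: Bystander: white timer, 62x65x20, right behind. Origin at the centre of its underside.
Mind the look-alikes: they are no part of the job. What is shaped like the part that bears hook_grip but yellow is not meant.

How it is judged:
By the outcome, as a careful person would: the job done as asked, in the order asked, and still so for the second after the job is handed in, with the robot touching nothing.
It also fails if it takes over 64 s, if anything falls off the work surface, if the arm or the gripper's body presses on something with over 40 N, if the wrist force passes 120 N, or if a joint passes its speed limit or range.

## Working session

There is one attempt and no reset: what is moved stays moved. The work goes in short steps, Python scripts to look and compute and a shell command to move; the robot and the scene stay as the last step left them, time stands still between calls to the robot, and variables do not carry over. Pictures are saved under pics/ and viewed, at most 12 in all, crops included, and the job is handed in when it is done.

```bash
mkdir -p pics; ls; cat > h.py <<'E'
import numpy as np,cv2
from scipy.spatial.transform import Rotation as R
from bench import *
def cam(n,st=None):
    m=camera_model(n);K=np.array(m["K"])
    if "rvec" in m:
        Rm=cv2.Rodrigues(np.array(m["rvec"],float))[0];t=np.array(m["tvec"],float).ravel()
        return K,Rm.T,-Rm.T@t
    H=np.array(m["hand_eye"]);Rt=R.from_quat(st["ee_rot"]).as_matrix()
    return K,Rt@H[:3,:3],Rt@H[:3,3]+np.array(st["position"])
def shot(n):
    st=read_state();p,d=get_image(n);return p,d,cam(n,st)
def cloud(d,c):
    K,Rw,o=c;v,u=np.indices(d.shape)
    P=np.stack([(u-K[0,2])/K[0,0]*d,(v-K[1,2])/K[1,1]*d,d],-1)
    X=P@Rw.T+o;X[d==0]=np.nan;return X
def ray(u,v,z,c):
    K,Rw,o=c;r=Rw@np.array([(u-K[0,2])/K[0,0],(v-K[1,2])/K[1,1],1]);return o+r*(z-o[2])/r[2]
def proj(X,c):
    K,Rw,o=c;p=K@(Rw.T@(np.array(X,float)-o));return p[:2]/p[2]
E
python3 - <<'E'
from h import *
for n in("top","scene"):
    p,d,c=shot(n);cv2.imwrite(f"pics/{n}0.png",p);np.savez(f"{n}0.npz",p=p,d=d);print(n,c[2],(d==0).mean())
print(read_state()); print(camera_model("wrist"))
E
```

```text
pics
top [ -26.89141436  188.95981284 1309.1185936 ] 0.004226190476190476
scene [  84.69945947 -716.68270626  828.85936882] 0.003860544217687075
{'clock': 0.1, 'joints': array([ 1.38960441e+00,  3.85448579e-01,  6.78862043e-03, -4.56804658e-04,
       -1.19398285e+00, -2.58581334e-01]), 'joint_vel': array([ 7.69372092e-04, -6.68472996e-05,  2.28622387e-03,  1.42029086e-03,
        3.42962355e-04, -1.59530153e-03]), 'joint_efforts': array([-3.62941046e-04, -3.93322742e+01,  1.88928008e+01,  4.19790432e+00,
       -2.63640301e-03,  6.66632616e-06]), 'position': array([265.85331327, 565.074731  , 230.35671759]), 'ee_rot': array([ 9.75903369e-01, -2.18201091e-01, -1.76425779e-04,  9.30763804e-04]), 'contact_force': array([-0.4542506 , -0.26325018,  0.72226581]), 'wrist_torque': array([ 0.01735719,  0.00774331, -0.0151916 ]), 'grasp_force': 0.0, 'gripper_width': 85.28154604852102}
{'K': array([[294.93465097,   0.        , 280.64364418],
       [  0.        , 294.93465097, 211.60336896],
       [  0.        ,   0.        ,   1.        ]]), 'hand_eye': array([[ 4.83731348e-04, -9.46737398e-01, -3.22006313e-01,
         8.25563778e+01],
       [ 9.99999328e-01,  1.18822310e-04,  1.15288888e-03,
        -6.14716475e-01],
       [-1.05322149e-03, -3.22006654e-01,  9.46736819e-01,
        -1.43150616e+02],
       [ 0.00000000e+00,  0.00000000e+00,  0.00000000e+00,
         1.00000000e+00]])}
```

View pics/top0.png

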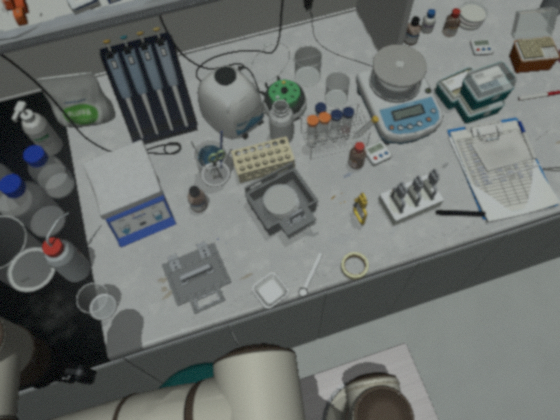

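View pics/scene0.png

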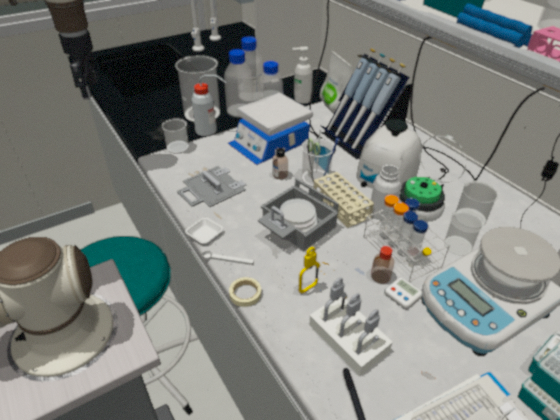

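Top view: cover at (195,273), with the tabs away from the robot. Carrier is at (282,203), the stand with three grey hooks at (410,195), the yellow look-alike at (360,208). Next I measure from depth and enlarge the stand.

```bash
python3 - <<'E'
from h import *
for n in("top","scene"):
    z=np.load(f"{n}0.npz");c=cam(n);X=cloud(z["d"],c)
    for nm,(u,v) in dict(top=dict(cover=(195,273),carr=(282,203),stand=(410,195),yel=(360,208),bench=(320,250)),scene=dict(cover=(212,186),carr=(297,215),stand=(350,330),yel=(309,270),bench=(270,260)))[n].items(): print(n,nm,X[v,u].round())
    np.save(n+"X.npy",X)
p=np.load("top0.npz")["p"];q=np.load("scene0.npz")["p"]
a=cv2.resize(p[160:320,150:330],None,fx=3.3,fy=3.3,interpolation=3)
b=cv2.resize(q[260:380,290:400],None,fx=2.5,fy=2.5,interpolation=3)
b2=cv2.resize(p[160:235,340:455],None,fx=1.8,fy=1.8,interpolation=3)
im=np.zeros((600,800,3),np.uint8);a=a[:600,:520];im[:a.shape[0],:a.shape[1]]=a;im[:300,522:797]=b[:300,:275];im[310:310+b2.shape[0],522:522+b2.shape[1]]=b2
cv2.imwrite("pics/crop1.png",im)
E
```

```text
top cover [479. 289.  33.]
top carr [587.  18.  59.]
top stand [ 515. -331.   21.]
top yel [ 531. -191.   -1.]
top bench [448. -43.   1.]
scene cover [482. 285.   7.]
scene carr [590.   3.  56.]
scene stand [ 511. -318.   13.]
scene yel [ 540. -126.   -1.]
scene bench [477. -51.   1.]
```

View pics/crop1.png

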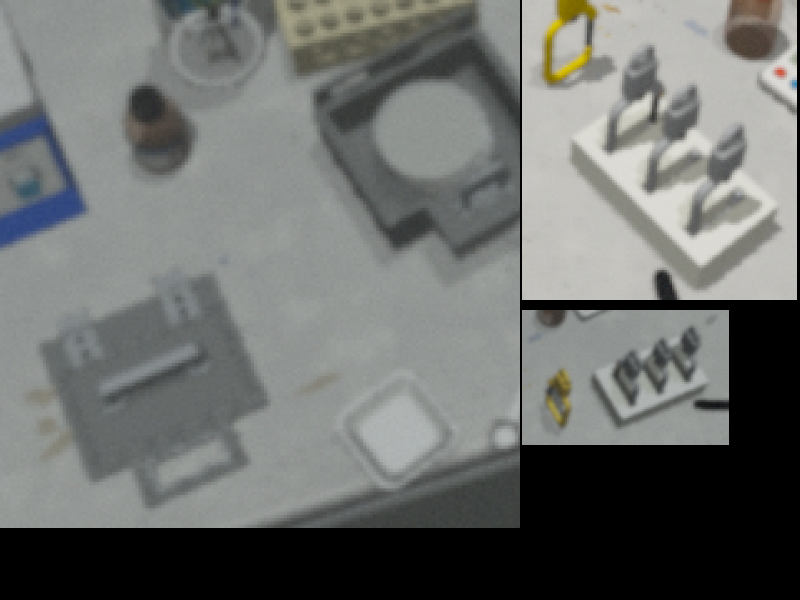

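Candidates for the snap hook in the scene view: (337,292), (354,307) and (373,325), all grey, plus the yellow hook at (309,270), which is excluded. Only (337,292) shows a dark gate bar, at crop (655,105). It is the hook in the stand's end slot nearest the carrier. Next: rough poses from the depth.

```bash
python3 - <<'E'
from h import *
X=np.load("topX.npy");S=np.load("sceneX.npy")
def sel(X,c,r,z0,z1):
    m=np.linalg.norm(X[...,:2]-c,axis=-1)<r;return X[m&(X[...,2]>z0)&(X[...,2]<z1)]
def rect(P):
    (c,s,a)=cv2.minAreaRect(P[:,:2].astype(np.float32));return np.round(c,1),np.round(s,1),round(a,1),len(P)
for n,Y in(("top",X),("scene",S)):
    print(n,"handle",rect(sel(Y,(480,289),70,27,45)),"plate",rect(sel(Y,(480,289),120,4,45)))
    print(n,"carrier rim+",rect(sel(Y,(595,10),130,50,95)),"wall",rect(sel(Y,(595,10),130,72,95)))
    P=sel(Y,(520,-320),110,28,42);print(n,"stand top",rect(P))
    P=sel(Y,(520,-320),130,85,160);print(n,"grips",rect(P),P[:,2].max())
    k,l,ce=None,None,None
    if len(P)>10:
        _,_,ce=cv2.kmeans(P.astype(np.float32),3,None,(3,50,.1),5,0);print(ce.round())
E
```

```text
top handle (array([484. , 288.3]), array([18.8, 83.7]), 7.2, 191) plate (array([482.2, 289.9]), array([230.6, 237. ]), 49.4, 2794)
top carrier rim+ (array([609.8,  15.2]), array([228.2, 166.6]), 9.7, 2362) wall (array([595.7,  15.2]), array([150. , 148.6]), 11.6, 204)
top stand top (array([ 501.3, -327.5]), array([ 90.3, 155.6]), 6.5, 1091)
top grips (array([ 495.2, -325.8]), array([112.2,  50. ]), 89.9, 455) 149.81230188419067
[[ 492. -276.  116.]
 [ 496. -324.  117.]
 [ 501. -372.  116.]]
scene handle (array([480.1, 287.9]), array([15.8, 88.6]), 7.5, 122) plate (array([481. , 288.4]), array([224.5, 214.1]), 6.8, 1524)
scene carrier rim+ (array([608.6,  15. ]), array([228.1, 166.5]), 10.3, 2344) wall (array([593.3,  13.6]), array([151.9, 150.8]), 13.1, 268)
scene stand top (array([ 500. , -325.6]), array([ 90.2, 152.9]), 5.9, 2137)
scene grips (array([ 494.4, -327.2]), array([110.7,  49.8]), 89.6, 859) 147.22074510957168
[[ 499. -377.  116.]
 [ 491. -282.  114.]
 [ 494. -329.  115.]]
```

```bash
cat >> h.py <<'E'
def Rd(psi,yaw=0,th=0):
    "tool down, tool x at world yaw psi deg; then front up by th deg about the y axis of a body at yaw"
    a=np.radians(yaw);ax=np.array([-np.sin(a),np.cos(a),0])
    return R.from_rotvec(ax*np.radians(th))*R.from_euler("z",psi,degrees=True)*R.from_euler("x",np.pi)
def plan(pos,Rt,ref=None):
    st=read_state();p0,R0=ref if ref else (np.array(st["position"]),R.from_quat(st["ee_rot"]))
    d=R0.inv().apply(np.array(pos)-p0);w=(R0.inv()*Rt).as_rotvec()
    print("row",np.r_[d/1000,w].round(4).tolist(),"turn deg",np.degrees(np.linalg.norm(w)).round(1))
E
python3 -c "
from h import *
plan([470,270,225],Rd(-82.8))"
```

```text
row [0.3104, 0.18, 0.0057, 0.0017, -0.001, 1.0052] turn deg 57.6
```

```bash
python3 -m handwheel '[[0.31,0.18,0.006,0,0,1.005,1],[0.31,0.18,0.006,0,0,1.005,1],[0.31,0.18,0.006,0,0,1.005,1],[0.31,0.18,0.006,0,0,1.005,1],[0.31,0.18,0.006,0,0,1.005,1],[0.31,0.18,0.006,0,0,1.005,1],[0.31,0.18,0.006,0,0,1.005,1],[0.31,0.18,0.006,0,0,1.005,1],[0.31,0.18,0.006,0,0,1.005,1]]'
python3 - <<'E'
from h import *
st=read_state();print(st["position"],st["joints"].round(2))
p,d,c=shot("wrist");cv2.imwrite("pics/w1.png",p);np.savez("w1.npz",p=p,d=d,Rw=c[1],o=c[2])
X=cloud(d,c);print(X[330,60],X[330,500],np.nanpercentile(X[...,2],[5,25,50,75]))
E
```

```text
clock: 1.23
position: [469.4, 271.5, 225.2]
ee_rot: [0.751, -0.661, -0.0, 0.0]
contact_force: [0.5, -0.1, -0.5]
gripper_width: 85.1
grasp_force: 0.0
[469.3965866  271.52934825 225.17206498] [ 0.82  0.25 -0.21 -0.   -1.12 -0.7 ]
[676.72256385 428.93024914 120.95244538] [-785.41923304 1107.15531637 -880.66013007] [-8.79851307e+02 -1.13661491e+02  7.68517804e-01  6.16570998e+01]
```

View pics/w1.png

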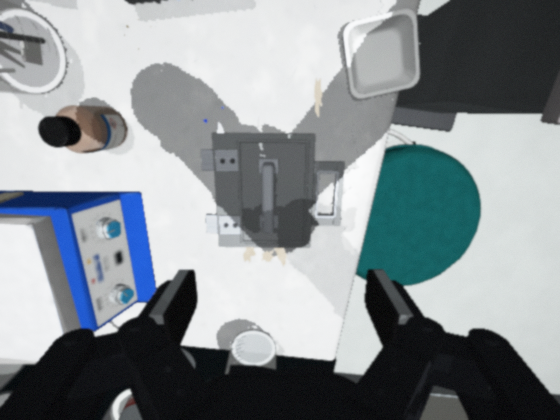

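The wrist view shows the cover: handle bar at (268,187), tabs to the left at (208,160) and (212,225), slot at (328,192). I will measure these by depth height plus outline.

```bash
python3 - <<'E'
from h import *
z=np.load("w1.npz");c=(np.array(camera_model("wrist")["K"]),z["Rw"],z["o"]);X=cloud(z["d"],c)
P=X[125:260,200:350];f=P.reshape(-1,3)
rect=lambda P:(lambda r:(np.round(r[0],1),np.round(r[1],1),round(r[2],2),len(P)))(cv2.minAreaRect(P[:,:2].astype(np.float32)))
H=f[(f[:,2]>28)&(f[:,2]<45)];print("handle",rect(H),np.median(H[:,2]))
Pl=f[(f[:,2]>3.5)&(f[:,2]<9)];print("plate",rect(Pl),np.median(Pl[:,2]))
B=f[(np.abs(f[:,2])<2.5)];print("bench",np.median(B[:,2]))
# in cover axes
for yaw in(6.5,7.5):
    a=np.radians(yaw);e=np.array([[np.cos(a),np.sin(a)],[-np.sin(a),np.cos(a)]]);h=H[:,:2]@e.T
    q=Pl[:,:2]@e.T
    lo,hi=np.percentile(h,[1,99],axis=0);print(yaw,lo,hi,(hi-lo),"mid",e.T@((lo+hi)/2))
    cx=((lo+hi)/2);q=q-cx;s=np.abs(q[:,1])>48;w=q[s];print("plate y",np.percentile(q[:,1],[.5,99.5]),"x",np.percentile(w[:,0],[1,99]),"all x",np.percentile(q[:,0],[.2,99.8]))
E
```

```text
handle (array([482.6, 289.2]), array([13.4, 82.4]), 6.84, 814) 36.82352376143763
plate (array([477.2, 289.4]), array([177.2, 150.3]), 6.7, 11574) 6.543536826321116
bench 0.48793480604891215
6.5 [505.42226218 192.00432652] [518.70159884 272.79493097] [13.27933667 80.79060445] mid [482.46193767 288.87278657]
plate y [-73.2439723   74.58935109] x [-54.23467698  78.23439418] all x [-92.95305741  82.25878477]
7.5 [509.27349477 182.94868647] [523.19779395 263.8744882 ] [13.92429917 80.92580174] mid [482.65811307 288.88254318]
plate y [-73.59856338  74.29209798] x [-54.64104718  77.71852106] all x [-93.19834985  82.01746037]
```

```bash
python3 -c "
from h import *
plan([482.5,289,60],Rd(-83.2));plan([482.5,289,13],Rd(-83.2))"
```

```text
row [-0.0156, -0.0153, 0.1652, 0.0002, 0.0, 0.0092] turn deg 0.5
row [-0.0156, -0.0153, 0.2122, 0.0002, 0.0, 0.0092] turn deg 0.5
```

```bash
python3 -m handwheel '[[-0.0155,-0.015,0.06,0,0,0.009,0.2],[-0.0155,-0.015,0.12,0,0,0.009,0.2],[-0.0155,-0.015,0.165,0,0,0.009,0.2],[-0.0155,-0.015,0.165,0,0,0.009,0.2],[-0.0155,-0.015,0.185,0,0,0.009,0.2],[-0.0155,-0.015,0.2,0,0,0.009,0.2],[-0.0155,-0.015,0.2115,0,0,0.009,0.2],[-0.0155,-0.015,0.2115,0,0,0.009,0.2]]'
```

```text
clock: 2.28
position: [482.7, 287.9, 13.6]
ee_rot: [0.747, -0.664, 0.0, 0.0]
contact_force: [0.1, 0.1, -0.4]
gripper_width: 51.5
grasp_force: 0.0
```

```bash
python3 -m handwheel '[[0,0,0,0,0,0,-1],[0,0,0,0,0,0,-1],[0,0,0,0,0,0,-1],[0,0,0,0,0,0,-1],[0,0,0,0,0,0,-1],[0,0,0,0,0,0,-1],[0,0,0,0,0,0,-1]]'
```

```text
clock: 3.15
position: [483.2, 288.3, 14.6]
ee_rot: [0.747, -0.664, 0.0, -0.001]
contact_force: [-2.1, 0.2, 6.1]
gripper_width: 12.7
grasp_force: 60.4
```

```bash
python3 -m handwheel '[[0,0,-0.04,0,0,0,-1],[0,0,-0.09,0,0,0,-1],[0,0,-0.15,0,0,0,-1],[0,0,-0.21,0,0,0,-1],[0,0,-0.27,0,0,0,-1],[0,0,-0.32,0,0,0,-1],[0,0,-0.335,0,0,0,-1],[0,0,-0.335,0,0,0,-1]]'; python3 -c "
from h import *
plan([570,140,350],Rd(-83.2))"
```

```text
clock: 4.15
position: [482.4, 287.9, 347.8]
ee_rot: [0.747, -0.665, -0.001, 0.0]
contact_force: [-0.3, -0.2, -1.8]
gripper_width: 12.9
grasp_force: 59.6
row [0.1571, -0.0698, -0.0024, 0.0015, 0.0003, -0.002] turn deg 0.1
```

```bash
python3 -m handwheel '[[0.04,-0.018,0,0,0,0,-1],[0.08,-0.035,0,0,0,0,-1],[0.12,-0.053,0,0,0,0,-1],[0.157,-0.07,0,0,0,0,-1],[0.157,-0.07,0,0,0,0,-1],[0.157,-0.07,0,0,0,0,-1],[0.157,-0.07,0,0,0,0,-1]]'
python3 - <<'E'
from h import *
st=read_state();print(st["position"],st["joints"].round(2),st["contact_force"])
p,d,c=shot("wrist");cv2.imwrite("pics/w2.png",p);np.savez("w2.npz",p=p,d=d,Rw=c[1],o=c[2])
E
```

```text
clock: 5.03
position: [570.1, 141.0, 347.7]
ee_rot: [0.748, -0.664, -0.001, 0.001]
contact_force: [-0.2, 0.2, -2.6]
gripper_width: 13.0
grasp_force: 59.5
[570.05713271 141.00737536 347.72496723] [ 0.52  0.27  0.12 -0.   -1.43 -0.4 ] [-0.17405111  0.21766119 -2.62419616]
```

View pics/w2.png

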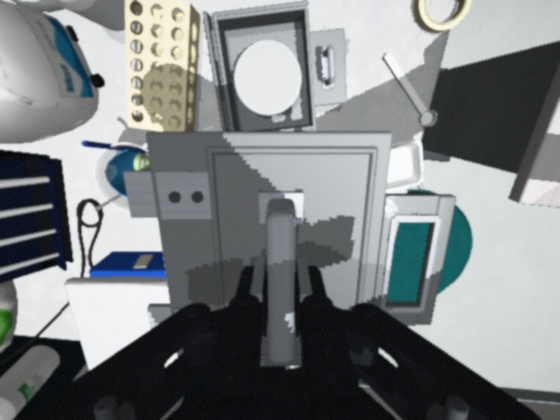

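Held cover fills rows 130–310. Above it: carrier box (210–310, 5–130), its rear wall at u≈212, and the staple at (325,65). I'll measure the carrier, and the held cover in tool axes.

```bash
python3 - <<'E'
from h import *
z=np.load("w2.npz");c=(np.array(camera_model("wrist")["K"]),z["Rw"],z["o"]);X=cloud(z["d"],c)
f=X[0:130,200:352].reshape(-1,3)
rect=lambda P:(lambda r:(np.round(r[0],1),np.round(r[1],1),round(r[2],2),len(P)))(cv2.minAreaRect(P[:,:2].astype(np.float32)))
S=f[(f[:,2]>97)&(f[:,2]<115)];print("staple",rect(S),np.percentile(S[:,2],[50,95]))
W=f[(f[:,2]>80)&(f[:,2]<94)];print("wall",rect(W),np.median(W[:,2]))
Rm=f[(f[:,2]>57.5)&(f[:,2]<67)];print("rim",rect(Rm),np.median(Rm[:,2]))
B=X[60:125,350:380].reshape(-1,3);print("bench",np.nanmedian(B[:,2]))
# staple bar axis and wall line fits
for n,P in(("st",S),("wall",W)):
    v=cv2.fitLine(P[:,:2].astype(np.float32),cv2.DIST_HUBER,0,.01,.01).ravel();print(n,v,np.degrees(np.arctan2(-v[0],v[1])))
# ratio by rays: staple centroid
for n,(zl,zh) in dict(top=(0,0),scene=(0,0)).items():
    Y=np.load(n+"X.npy");m=(np.linalg.norm(Y[...,:2]-[510,-2],axis=-1)<45)&(Y[...,2]>97)&(Y[...,2]<115);print(n,m.sum(),Y[m].mean(0) if m.sum() else 0)
    m=(np.linalg.norm(Y[...,:2]-[650,30],axis=-1)<90)&(Y[...,2]>80)&(Y[...,2]<94);print(n,"wall",rect(Y[m]) if m.sum()>5 else 0)
# held cover
st=read_state();T=(X.reshape(-1,3)-st["position"])@R.from_quat(st["ee_rot"]).as_matrix();T=T.reshape(X.shape)
def pl(u0,u1,v0,v1):
    q=T[v0:v1,u0:u1].reshape(-1,3);q=q[(np.abs(q[:,2])<40)];return q
q=np.r_[pl(165,205,225,290),pl(225,260,160,190),pl(320,360,160,230)]
A=np.c_[q[:,:2],np.ones(len(q))];k=np.linalg.lstsq(A,q[:,2],rcond=None)[0];print("plate plane tool z=",k,"rms",np.std(A@k-q[:,2]))
a=T[130:330,100:470].reshape(-1,3);a=a[np.abs(a[:,2]-(a[:,:2]@k[:2]+k[2]))<5]
print("tool y ext (tab end - .. + tongue)",np.percentile(a[:,1],[.2,99.8]),"x max",np.percentile(a[:,0],99.5))
for v in(180,190,200,205):print(v,[T[v,u].round(1).tolist() for u in(128,135,215,380,400,440)])
E
```

```text
staple (array([526.5,  -0.9]), array([ 8.2, 40.6]), 13.46, 260) [107.37441228 109.50492613]
wall (array([598.7,   8.5]), array([145.3, 135.6]), 13.05, 594) 86.78888674012524
rim (array([584. ,   9.6]), array([169.4, 155.6]), 12.96, 4551) 62.38137455894531
bench 0.5934144583424654
st [ 2.2356021e-01 -9.7469014e-01  5.2734174e+02 -8.5608280e-01] -167.08176
wall [ 2.2524419e-01 -9.7430235e-01  6.6684314e+02  2.0373201e+01] -166.98274
top 51 [525.40546016  -0.98579744 106.2787033 ]
top wall (array([665. ,  29.2]), array([  7.8, 148.3]), 13.07, 137)
scene 53 [525.26706758  -6.02399209 104.94297788]
scene wall (array([663.7,  28.7]), array([  7.8, 148.1]), 13.07, 147)
plate plane tool z= [-2.16212705e-03 -1.89373549e-03  8.67213355e+00] rms 0.5959601149127725
tool y ext (tab end - .. + tongue) [-81.74425561  93.30324311] x max 72.90692104255979
180 [[48.2, -80.1, 9.6], [48.1, -76.6, 10.0], [48.6, -33.9, 7.7], [48.7, 51.8, 7.5], [-26.7, 201.9, 344.8], [-223.6, 756.3, 1225.9]]
190 [[43.1, -80.3, 8.3], [43.1, -76.7, 8.5], [43.5, -34.1, 6.8], [42.9, 52.9, 9.1], [-44.9, 205.4, 347.8], [-273.1, 766.3, 1228.6]]
200 [[37.0, -82.2, 10.3], [37.2, -78.1, 9.6], [37.8, -34.7, 7.6], [37.4, 53.4, 8.8], [37.7, 63.8, 8.0], [37.4, 85.7, 9.1]]
205 [[-39.8, -210.0, 246.0], [34.5, -78.4, 9.4], [35.1, -34.8, 7.3], [34.8, 53.6, 8.4], [34.7, 64.4, 8.6], [34.8, 85.8, 8.4]]
```

```bash
cat >> h.py <<'E'
CO=np.array([602.0,15.5,0.]);CY=13.0
def cw(p): return R.from_euler("z",CY,degrees=True).apply(p)+CO
def tipplan(x,z,th,y=0,ref=None,off=(-83,-0.8,14.7)):
    Rb=R.from_euler("z",CY,degrees=True)*R.from_euler("y",th,degrees=True)
    pos=cw([x,y,z])+Rb.apply(off);print((x,z,th),"TCP",pos.round(1),end=" ")
    plan(pos,Rd(CY-90,CY,th),ref)
E
python3 - <<'E'
from h import *
tipplan(45,200,12);tipplan(45,115,23)
X=np.load("topX.npy");
m=(X[...,0]>640)&(X[...,0]<860)&(np.abs(X[...,1]-30)<130)&(X[...,2]>95)
P=X[m]; print([(a,b,P[(P[:,0]//40*40==a)&(P[:,1]//40*40==b)][:,2].max().round()) for a in range(640,860,40) for b in range(-120,160,40) if ((P[:,0]//40*40==a)&(P[:,1]//40*40==b)).any()])
E
```

```text
(45, 200, 12) TCP [569.9   7.3 231.6] row [0.1328, 0.0159, 0.1166, -0.2081, 0.0113, -0.108] turn deg 13.4
(45, 115, 23) TCP [577.2   8.9 161. ] row [0.132, 0.0084, 0.1872, -0.3999, 0.0217, -0.1069] turn deg 23.8
[(680, 120, np.float64(118.0)), (720, 80, np.float64(116.0)), (720, 120, np.float64(158.0)), (760, -80, np.float64(120.0)), (760, 80, np.float64(154.0)), (760, 120, np.float64(141.0)), (800, -120, np.float64(139.0)), (800, -80, np.float64(156.0)), (800, -40, np.float64(149.0)), (800, 120, np.float64(117.0)), (840, -80, np.float64(150.0)), (840, -40, np.float64(118.0)), (840, 40, np.float64(98.0))]
```

```bash
python3 -m handwheel '[[0.035,0.004,0,0,0,-0.05,-1],[0.08,0.008,0,-0.05,0,-0.1,-1],[0.12,0.012,0.04,-0.15,0.01,-0.107,-1],[0.133,0.012,0.08,-0.25,0.015,-0.107,-1],[0.132,0.0085,0.13,-0.35,0.02,-0.107,-1],[0.132,0.0085,0.187,-0.4,0.0217,-0.107,-1],[0.132,0.0085,0.187,-0.4,0.0217,-0.107,-1],[0.132,0.0085,0.187,-0.4,0.0217,-0.107,-1]]'
python3 - <<'E'
from h import *
st=read_state();print(st["joints"].round(2))
for a in((45,115,23),(45,65,23),(72,65,23)):tipplan(*a)
p,d,c=shot("wrist");q,e,c2=shot("scene")
np.savez("s3.npz",p=p,d=d,q=q,e=e,Rw=c[1],o=c[2])
b=cv2.resize(q[150:290,220:380],(800,600),interpolation=3);cv2.imwrite("pics/s3.png",b[:,:800])
E
```

```text
clock: 6.08
position: [579.1, 8.5, 164.3]
ee_rot: [0.767, -0.61, -0.122, 0.154]
contact_force: [0.7, 0.3, -1.0]
gripper_width: 12.3
grasp_force: 59.4
[ 0.28  0.56  0.08 -0.02 -1.48 -0.05]
(45, 115, 23) TCP [577.2   8.9 161. ] row [-0.0009, 0.0003, 0.0038, -0.0058, -0.0014, -0.0002] turn deg 0.3
(45, 65, 23) TCP [577.2   8.9 111. ] row [-0.001, -0.0189, 0.0499, -0.0058, -0.0014, -0.0002] turn deg 0.3
(72, 65, 23) TCP [603.5  15.  111. ] row [-0.001, -0.0438, 0.0395, -0.0058, -0.0014, -0.0002] turn deg 0.3
```

View pics/s3.png

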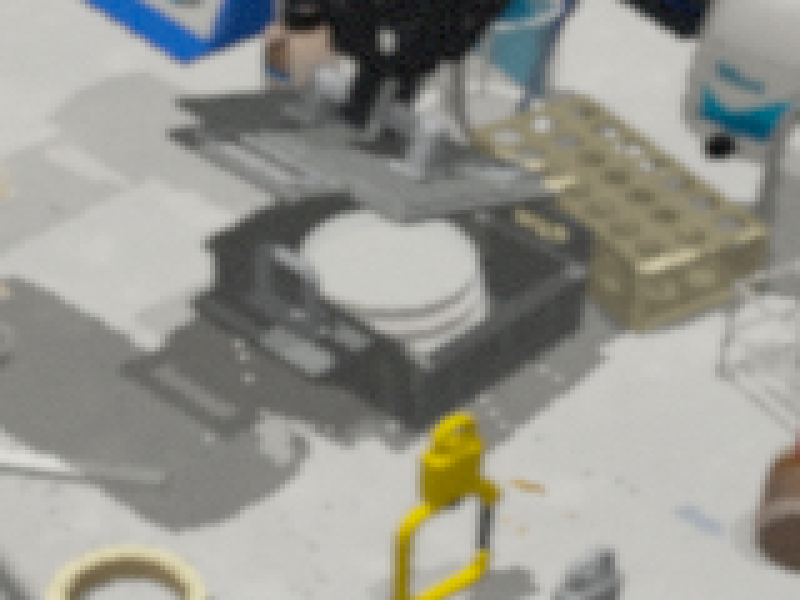

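The cover is tilted front-up over the carrier, tabs clear of the rear wall. Now down to window height.

```bash
python3 -m handwheel '[[0,-0.006,0.015,0,0,0,-1],[0,-0.0125,0.03,0,0,0,-1],[0,-0.0192,0.046,0,0,0,-1],[0,-0.0192,0.046,0,0,0,-1],[0,-0.0192,0.046,0,0,0,-1],[0,-0.0192,0.046,0,0,0,-1]]'
python3 - <<'E'
from h import *
for a in((45,65,23),(60,65,23),(72,65,23)):tipplan(*a)
p,d,c=shot("wrist");X=cloud(d,c);np.savez("s4.npz",p=p,d=d,Rw=c[1],o=c[2])
# check: cover points & wall in carrier coords
C=R.from_euler("z",-CY,degrees=True).apply((X-CO).reshape(-1,3)).reshape(X.shape)
Tl=(X.reshape(-1,3)-read_state()["position"])@R.from_quat(read_state()["ee_rot"]).as_matrix()
ok=np.isfinite(C[...,0]);f=C[ok]
w=f[(f[:,2]>81)&(f[:,2]<92)&(f[:,0]>50)&(f[:,0]<80)&(np.abs(f[:,1])<90)];print("wall",len(w),np.percentile(w,[2,50,98],axis=0).round(1))
t=Tl[np.isfinite(Tl[:,0])];t=t[(np.abs(t[:,2]-8.7)<4)&(np.abs(t[:,1])<100)&(np.abs(t[:,0])<90)];print("cover tool y",np.percentile(t[:,1],[.3,99.7]),"z",np.median(t[:,2]))
E
```

```text
clock: 6.92
position: [577.9, 8.1, 112.5]
ee_rot: [0.767, -0.611, -0.123, 0.155]
contact_force: [0.4, -1.1, -3.1]
gripper_width: 12.5
grasp_force: 59.5
(45, 65, 23) TCP [577.2   8.9 111. ] row [-0.001, -0.0001, 0.0016, -0.0024, 0.0004, -0.0013] turn deg 0.2
(60, 65, 23) TCP [591.8  12.3 111. ] row [-0.001, -0.0139, -0.0042, -0.0024, 0.0004, -0.0013] turn deg 0.2
(72, 65, 23) TCP [603.5  15.  111. ] row [-0.0011, -0.025, -0.0089, -0.0024, 0.0004, -0.0013] turn deg 0.2
wall 3047 [[ 62.6 -72.5  81.6]
 [ 64.5 -26.4  86.8]
 [ 67.5  40.3  88.6]]
cover tool y [-99.69499107  92.98863964] z 8.086885613697316
```

```bash
python3 -m handwheel '[[-0.001,-0.008,-0.0025,0,0,0,-1],[-0.001,-0.014,-0.005,0,0,0,-1],[-0.001,-0.02,-0.0075,0,0,0,-1],[-0.001,-0.025,-0.0097,0,0,0,-1],[-0.001,-0.025,-0.0097,0,0,0,-1],[-0.001,-0.025,-0.0097,0,0,0,-1]]'
python3 - <<'E'
from h import *
st=read_state();C=[603.5,15,111]
print(st["contact_force"],st["wrist_torque"])
for a in((72,65,23),(72,64.5,18),(72,64,13),(72.5,63.5,8),(73.5,62.7,4),(75,62,0)):tipplan(*a)
E
```

```text
clock: 7.72
position: [603.2, 15.0, 111.1]
ee_rot: [0.766, -0.611, -0.124, 0.156]
contact_force: [-0.2, 0.3, -2.5]
gripper_width: 12.7
grasp_force: 59.5
[-0.24638368  0.29143886 -2.50958894] [ 0.25966212 -1.04627532  0.0432495 ]
(72, 65, 23) TCP [603.5  15.  111. ] row [0.0, -0.0003, -0.0, -0.0006, 0.0006, -0.0013] turn deg 0.1
(72, 64.5, 18) TCP [599.8  14.2 104.1] row [0.0, 0.0004, 0.0077, 0.0867, 0.0006, -0.0014] turn deg 5.0
(72, 64, 13) TCP [596.8  13.5  97. ] row [0.0, 0.0006, 0.0155, 0.1739, 0.0005, -0.0014] turn deg 10.0
(72.5, 63.5, 8) TCP [594.7  13.   89.6] row [0.0, -0.0004, 0.0232, 0.2612, 0.0004, -0.0014] turn deg 15.0
(73.5, 62.7, 4) TCP [594.1  12.9  83.2] row [0.0, -0.0023, 0.0293, 0.331, 0.0004, -0.0014] turn deg 19.0
(75, 62, 0) TCP [594.4  12.9  76.7] row [0.0, -0.0051, 0.0352, 0.4008, 0.0003, -0.0015] turn deg 23.0
```

Exactly on target, no contact. Swing down, in two calls.

```bash
python3 -m handwheel '[[0,0.0004,0.0039,0.044,0,0,-1],[0,0.0004,0.0077,0.087,0,0,-1],[0,0.0006,0.0116,0.13,0,0,-1],[0,0.0006,0.0155,0.174,0,0,-1],[0,0,0.0195,0.218,0,0,-1],[0,-0.0004,0.0232,0.261,0,0,-1],[0,-0.0004,0.0232,0.261,0,0,-1],[0,-0.0004,0.0232,0.261,0,0,-1]]'
python3 - <<'E'
from h import *
st=read_state();print(st["wrist_torque"])
for a in((72.5,63.5,8),(73.5,62.7,4),(75,62,0)):tipplan(*a)
E
```

```text
clock: 8.72
position: [595.0, 13.0, 90.0]
ee_rot: [0.78, -0.622, -0.043, 0.055]
contact_force: [0.1, -0.4, -3.4]
gripper_width: 12.7
grasp_force: 59.5
[ 0.05496183 -0.38685737 -0.00883367]
(72.5, 63.5, 8) TCP [594.7  13.   89.6] row [-0.0, 0.0003, 0.0004, 0.0001, 0.0, -0.0013] turn deg 0.1
(73.5, 62.7, 4) TCP [594.1  12.9  83.2] row [-0.0, -0.0, 0.0069, 0.07, -0.0, -0.0013] turn deg 4.0
(75, 62, 0) TCP [594.4  12.9  76.7] row [-0.0, -0.0012, 0.0132, 0.1398, -0.0001, -0.0013] turn deg 8.0
```

```bash
python3 -m handwheel '[[0,0,0.0033,0.035,0,0,-1],[0,-0.0003,0.0066,0.07,0,0,-1],[0,-0.0009,0.01,0.105,0,0,-1],[0,-0.0015,0.013,0.14,0,0,-1],[0,-0.0015,0.0135,0.14,0,0,-1],[0,-0.0015,0.0135,0.14,0,0,-1]]'
python3 - <<'E'
from h import *
st=read_state();print(st["wrist_torque"]);tipplan(75,62,0)
q,e,c=shot("scene");cv2.imwrite("pics/s5.png",cv2.resize(q[150:290,220:380],(640,560),interpolation=3))
E
```

```text
clock: 9.48
position: [594.3, 12.9, 76.6]
ee_rot: [0.782, -0.623, -0.0, 0.001]
contact_force: [-3.2, 0.4, 3.5]
gripper_width: 12.8
grasp_force: 60.3
[0.04430511 1.04461774 0.02673284]
(75, 62, 0) TCP [594.4  12.9  76.7] row [-0.0, -0.0001, -0.0001, 0.0011, -0.0002, -0.0013] turn deg 0.1
```

View pics/s5.png

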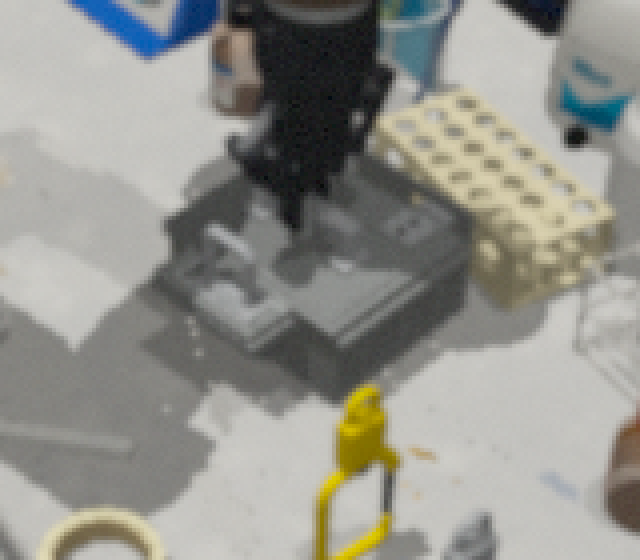

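The cover lies flat with the staple through its slot at (230,245). Release and rise.

```bash
python3 -m handwheel '[[0,0,0,0,0,0,0.1],[0,0,0,0,0,0,0.1],[0,0,0,0,0,0,0.1],[0,0,-0.02,0,0,0,0.1],[0,0,-0.07,0,0,0,0.1],[0,0,-0.13,0,0,0,0.1],[0,0,-0.19,0,0,0,0.1],[0,0,-0.21,0,0,0,0.1],[0,0,-0.21,0,0,0,0.1]]'
python3 - <<'E'
from h import *
plan([460,-285,285],Rd(6.3))
# check cover in carrier axes
p,d,c=shot("wrist");X=cloud(d,c);C=R.from_euler("z",-CY,degrees=True).apply((X-CO).reshape(-1,3));f=C[np.isfinite(C[:,0])]
s=lambda z0,z1,xl,yl:f[(f[:,2]>z0)&(f[:,2]<z1)&(f[:,0]>xl[0])&(f[:,0]<xl[1])&(np.abs(f[:,1])<yl)]
h=s(93,104,(-40,40),60);print("handle",np.percentile(h,[1,99],axis=0).round(1))
g=s(64,72,(-110,62),80);print("plate",np.percentile(g,[.5,50,99.5],axis=0).round(1));k=np.linalg.lstsq(np.c_[g[:,:2],np.ones(len(g))],g[:,2],rcond=None)[0];print(k)
b=s(99,115,(-95,-60),25);print("bar",len(b),np.percentile(b,[2,50,98],axis=0).round(1))
E
```

```text
clock: 10.65
position: [595.1, 13.1, 288.0]
ee_rot: [0.782, -0.623, 0.002, -0.002]
contact_force: [-0.6, 0.6, -0.9]
gripper_width: 47.0
grasp_force: 0.0
row [0.2604, 0.1983, 0.0019, -0.0045, -0.0036, -1.4553] turn deg 83.4
handle [[-15.  -40.1  94.6]
 [ -1.1  40.5 100.8]]
plate [[-100.6  -73.5   64.5]
 [ -11.6   -7.    68.6]
 [  60.3   74.3   71.7]]
[ 2.63614741e-03 -1.55284314e-04  6.87327360e+01]
bar 251 [[-80.8 -19.5 100.9]
 [-76.4  -1.5 107.1]
 [-73.3  19.2 109.4]]
```

Cover is seated within 1 mm and level. On to the hook.

```bash
python3 -m handwheel '[[0.03,0.022,0,0,0,-0.17,0.1],[0.06,0.045,0,0,0,-0.35,0.1],[0.09,0.068,0,0,0,-0.53,0.1],[0.12,0.091,0,0,0,-0.71,0.1],[0.15,0.114,0,0,0,-0.89,0.1],[0.18,0.137,0,0,0,-1.07,0.1],[0.21,0.16,0,0,0,-1.25,0.1],[0.26,0.198,0.002,0,0,-1.42,-0.2],[0.26,0.198,0.002,0,0,-1.455,-0.2],[0.26,0.198,0.002,0,0,-1.455,-0.2]]'
python3 - <<'E'
from h import *
st=read_state();print(st["joints"].round(2),st["gripper_width"])
p,d,c=shot("wrist");np.savez("w6.npz",p=p,d=d,Rw=c[1],o=c[2]);cv2.imwrite("pics/w6.png",p)
E
```

```text
clock: 11.95
position: [458.4, -285.1, 281.7]
ee_rot: [0.999, 0.054, -0.002, -0.001]
contact_force: [-0.0, -0.1, -0.3]
gripper_width: 34.1
grasp_force: 0.0
[-0.26  0.21 -0.11 -0.   -1.25  1.93] 34.14738632091641
```

View pics/w6.png

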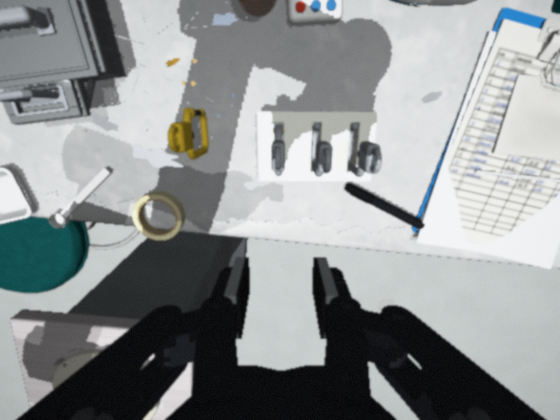

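The wrist view shows the stand with hooks at (279,147), (321,150) and (365,157); the left one corresponds to the gated hook. I'll measure and confirm in a crop.

```bash
python3 - <<'E'
from h import *
z=np.load("w6.npz");p=z["p"];c=(np.array(camera_model("wrist")["K"]),z["Rw"],z["o"]);X=cloud(z["d"],c)
for n,(u0,u1) in dict(L=(268,292),M=(305,338),Rr=(350,385)).items():
    f=X[115:190,u0:u1].reshape(-1,3)
    for z0,z1 in((95,132),(118,131),(133,152)):
        g=f[(f[:,2]>z0)&(f[:,2]<z1)]
        if len(g)>8: print(n,z0,len(g),np.percentile(g,[3,50,97],axis=0).round(1).tolist())
f=X[100:190,250:390].reshape(-1,3);g=f[(f[:,2]>32)&(f[:,2]<40)];r=cv2.minAreaRect(g[:,:2].astype(np.float32));print("stand",r,np.median(g[:,2]))
q=np.load("scene0.npz")["p"]
a=cv2.resize(p[100:195,245:395],None,fx=2.9,fy=2.9,interpolation=3);b=cv2.resize(q[270:350,310:395],None,fx=4,fy=4,interpolation=3)
im=np.zeros((330,790,3),np.uint8);im[:a.shape[0],:a.shape[1]]=a;im[:b.shape[0],440:440+b.shape[1]]=b;cv2.imwrite("pics/c6.png",im)
E
```

```text
L 95 273 [[483.7, -284.0, 102.4], [499.9, -275.9, 125.1], [510.9, -270.0, 127.1]]
L 118 247 [[483.6, -284.0, 122.3], [498.4, -275.9, 125.3], [510.4, -270.0, 127.2]]
L 133 150 [[485.4, -280.2, 134.5], [497.7, -277.0, 142.8], [507.7, -274.0, 145.5]]
M 95 338 [[487.4, -331.1, 97.6], [503.1, -320.3, 124.6], [514.8, -317.0, 128.1]]
M 118 250 [[487.1, -331.6, 119.6], [502.6, -321.2, 125.5], [514.5, -317.3, 128.3]]
M 133 157 [[489.4, -327.4, 134.3], [501.6, -324.1, 142.8], [511.7, -321.4, 145.7]]
Rr 95 471 [[492.2, -373.9, 97.6], [506.8, -367.0, 123.4], [519.7, -364.8, 128.9]]
Rr 118 293 [[492.0, -374.5, 118.9], [506.0, -368.7, 125.6], [519.4, -365.0, 129.2]]
Rr 133 177 [[494.3, -375.1, 133.6], [506.4, -371.5, 142.5], [516.7, -369.0, 145.7]]
stand ((500.8829345703125, -324.80621337890625), (87.79195404052734, 150.17190551757812), 5.830348014831543) 36.530811807664236
```

View pics/c6.png

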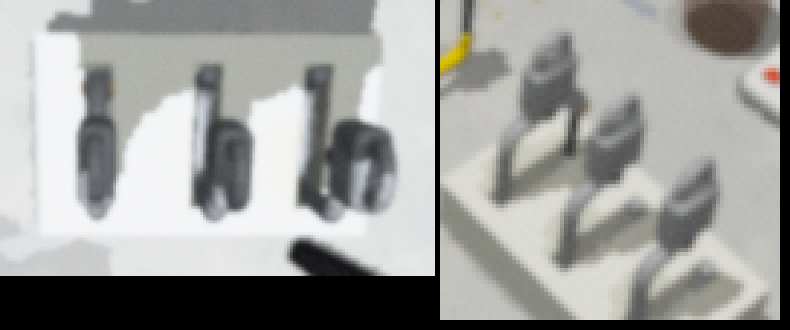

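The gate (dark bar at crop (575,125)) is on the left/near-carrier hook only; the two others are open. Grip it at (497,-277), block top at z 126 as expected (8+100+18).

```bash
python3 -c "
from h import *
plan([497,-277,160],Rd(5.8));plan([497,-277,89],Rd(5.8))"
```

```text
row [0.039, -0.0032, 0.122, -0.0016, 0.0025, 0.007] turn deg 0.4
row [0.0392, -0.0031, 0.193, -0.0016, 0.0025, 0.007] turn deg 0.4
```

```bash
python3 -m handwheel '[[0.039,-0.003,0.05,0,0.002,0.007,-0.2],[0.039,-0.003,0.1,0,0.002,0.007,-0.2],[0.039,-0.003,0.122,0,0.002,0.007,-0.2],[0.039,-0.003,0.122,0,0.002,0.007,-0.2],[0.039,-0.003,0.122,0,0.002,0.007,-0.2]]'; python3 -c "
from h import *
plan([497,-277,89],Rd(5.8))"
```

```text
clock: 12.62
position: [499.0, -277.3, 163.0]
ee_rot: [0.999, 0.052, 0.002, 0.0]
contact_force: [1.0, -0.1, 0.3]
gripper_width: 34.1
grasp_force: 0.0
row [-0.0023, -0.0006, 0.0739, 0.0009, -0.0041, 0.0024] turn deg 0.3
```

```bash
python3 -m handwheel '[[-0.002,0,0.025,0,0,0,-0.2],[-0.002,0,0.05,0,0,0,-0.2],[-0.002,0,0.065,0,0,0,-0.2],[-0.002,0,0.075,0,0,0,-0.2],[-0.002,0,0.075,0,0,0,-0.2],[-0.002,0,0.075,0,0,0,-1],[-0.002,0,0.075,0,0,0,-1],[-0.002,0,0.075,0,0,0,-1],[-0.002,0,0.075,0,0,0,-1],[-0.002,0,0.075,0,0,0,-1]]'; python3 -c "
from h import *
print(read_state()['ee_rot'])"
```

```text
clock: 13.88
position: [496.8, -277.8, 87.8]
ee_rot: [0.999, 0.051, 0.002, 0.0]
contact_force: [-0.3, 1.5, 5.0]
gripper_width: 13.6
grasp_force: 60.1
[9.98671285e-01 5.14923982e-02 2.03148199e-03 2.64751019e-04]
```

```bash
cat >> h.py <<'E'
def hookplan(x,z,y=0,ref=None,dz=20.2):
    "grip centre at carrier x,y,z"
    pos=cw([x,y,z-dz]);print((x,y,z),"TCP",pos.round(1),end=" ");plan(pos,Rd(CY),ref)
E
python3 -m handwheel '[[0,0,-0.02,0,0,0,-1],[0,0,-0.06,0,0,0,-1],[0,0,-0.11,0,0,0,-1],[0,0,-0.16,0,0,0,-1],[0,0,-0.19,0,0,0,-1],[0,0,-0.19,0,0,0,-1],[0,0,-0.19,0,0,0,-1]]'; python3 -c "
from h import *
hookplan(-140,300);hookplan(-140,215)"
```

```text
clock: 14.75
position: [494.7, -277.1, 274.6]
ee_rot: [0.999, 0.051, -0.0, -0.001]
contact_force: [-0.5, 0.9, -2.4]
gripper_width: 13.0
grasp_force: 59.5
(-140, 0, 300) TCP [465.6 -16.  279.8] row [-0.0023, -0.2627, -0.0045, -0.0027, 0.0007, -0.1247] turn deg 7.1
(-140, 0, 215) TCP [465.6 -16.  194.8] row [-0.0022, -0.2625, 0.0805, -0.0027, 0.0007, -0.1247] turn deg 7.1
```

```bash
python3 -m handwheel '[[0,-0.04,0,0,0,0,-1],[0,-0.09,0,0,0,-0.04,-1],[0,-0.14,0,0,0,-0.08,-1],[0,-0.19,0,0,0,-0.12,-1],[-0.002,-0.235,0,0,0,-0.125,-1],[-0.002,-0.2625,0.02,0,0,-0.125,-1],[-0.002,-0.2625,0.05,0,0,-0.125,-1],[-0.002,-0.2625,0.08,0,0,-0.125,-1],[-0.002,-0.2625,0.08,0,0,-0.125,-1],[-0.002,-0.2625,0.08,0,0,-0.125,-1]]'; python3 - <<'E'
from h import *
hookplan(-140,173);hookplan(-112,173)
st=read_state();p,d,c=shot("wrist");X=cloud(d,c)
C=R.from_euler("z",-CY,degrees=True).apply((X-CO).reshape(-1,3));f=C[np.isfinite(C[:,0])]
b=f[(f[:,2]>102)&(f[:,2]<113)&(f[:,0]>-95)&(f[:,0]<-60)&(np.abs(f[:,1])<30)];print("bar",len(b),np.percentile(b,[2,50,98],axis=0).round(1))
s,e,c2=shot("scene")
a=cv2.resize(p[40:330,150:410],(380,424));q=cv2.resize(s[150:290,200:330],(400,430),interpolation=3)
im=np.zeros((430,790,3),np.uint8);im[:424,:380]=a;im[:,385:785]=q;cv2.imwrite("pics/s7.png",im)
E
```

```text
clock: 16.0
position: [467.4, -16.9, 197.1]
ee_rot: [0.994, 0.114, 0.001, 0.0]
contact_force: [-0.2, 0.6, -0.8]
gripper_width: 13.3
grasp_force: 59.3
(-140, 0, 173) TCP [465.6 -16.  152.8] row [-0.0016, -0.0013, 0.0443, 0.0008, -0.0023, 0.001] turn deg 0.1
(-112, 0, 173) TCP [492.9  -9.7 152.8] row [0.0264, -0.0013, 0.0444, 0.0008, -0.0023, 0.001] turn deg 0.1
bar 535 [[-81.1 -18.3 102.7]
 [-77.    0.5 107.4]
 [-73.5  19.6 109.3]]
```

View pics/s7.png

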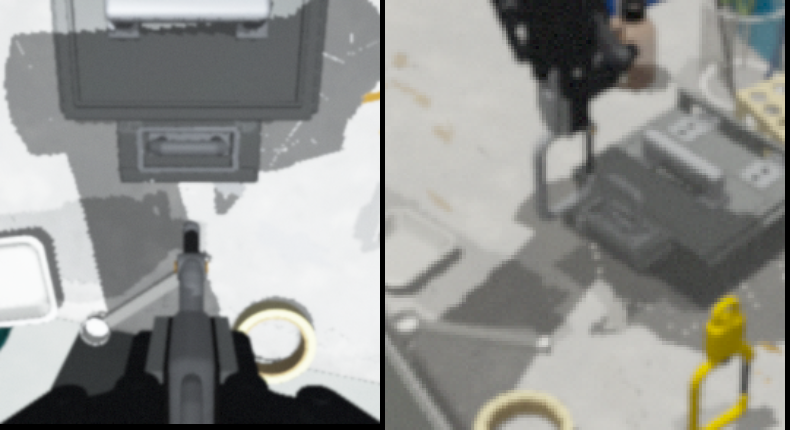

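The hook hangs upright with its gate towards the staple, aligned with the staple's centre (crop u≈190). Descend and advance to just short of contact.

```bash
python3 -m handwheel '[[-0.001,-0.001,0.022,0,-0.001,0,-1],[-0.001,-0.001,0.044,0,-0.001,0,-1],[-0.001,-0.001,0.044,0,-0.001,0,-1],[0.01,-0.001,0.044,0,-0.001,0,-1],[0.022,-0.001,0.044,0,-0.001,0,-1],[0.022,-0.001,0.044,0,-0.001,0,-1],[0.022,-0.001,0.044,0,-0.001,0,-1]]'; python3 -c "
from h import *
hookplan(-112,173);hookplan(-68,173)"
```

```text
clock: 16.98
position: [488.3, -10.8, 153.1]
ee_rot: [0.994, 0.113, 0.001, -0.0]
contact_force: [-0.7, 0.3, -2.3]
gripper_width: 13.0
grasp_force: 59.4
(-112, 0, 173) TCP [492.9  -9.7 152.8] row [0.0047, -0.0001, 0.0003, 0.0001, -0.0013, 0.0006] turn deg 0.1
(-68, 0, 173) TCP [5.357e+02 2.000e-01 1.528e+02] row [0.0487, -0.0, 0.0003, 0.0001, -0.0013, 0.0006] turn deg 0.1
```

```bash
python3 -m handwheel '[[0.006,0,0,0,0,0,-1],[0.012,0,0,0,0,0,-1],[0.018,0,0,0,0,0,-1],[0.024,0,0,0,0,0,-1],[0.03,0,0,0,0,0,-1]]';python3 -m handwheel '[[0.006,0,0,0,0,0,-1],[0.012,0,0,0,0,0,-1],[0.016,0,0,0,0,0,-1],[0.018,0,0,0,0,0,-1],[0.018,0,0,0,0,0,-1],[0.018,0,0,0,0,0,-1]]'; python3 - <<'E'
from h import *
hookplan(-68,173);print(read_state()["wrist_torque"])
s,e,c2=shot("scene");cv2.imwrite("pics/s8.png",cv2.resize(s[160:260,220:330],(660,600),interpolation=3))
E
```

```text
clock: 17.6
position: [517.0, -4.2, 152.5]
ee_rot: [0.994, 0.113, -0.001, 0.0]
contact_force: [-2.8, 0.1, -1.5]
gripper_width: 14.0
grasp_force: 59.4
clock: 18.35
position: [535.3, 0.1, 153.1]
ee_rot: [0.994, 0.114, 0.001, -0.0]
contact_force: [-1.3, -0.1, -2.1]
gripper_width: 13.0
grasp_force: 59.5
(-68, 0, 173) TCP [5.357e+02 2.000e-01 1.528e+02] row [0.0005, 0.0, 0.0003, 0.0001, -0.0022, 0.0008] turn deg 0.1
[-0.01995071 -0.00701476 -0.03349799]
```

View pics/s8.png

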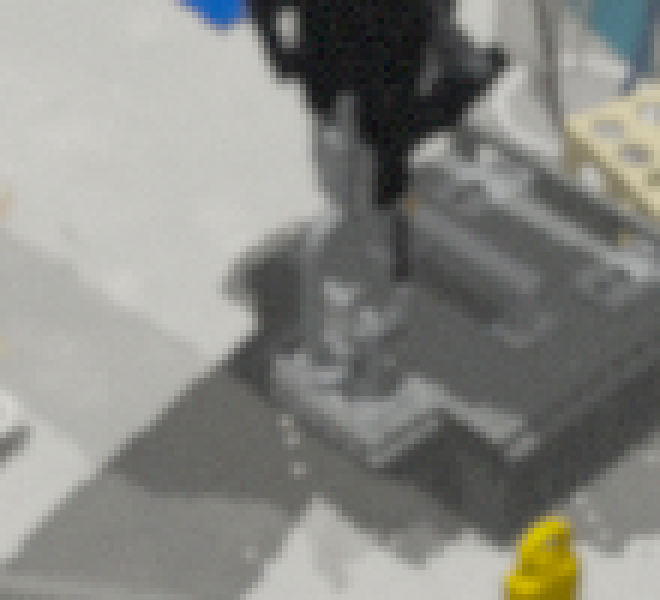

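The dark gate stands upright behind the staple bar at (400,240), and the force has dropped from 2.8 to 1.3 N, so it looks snapped. A gentle pull-back should confirm it: a shut gate stops the bar at hook x = -95.

```bash
python3 -m handwheel '[[-0.008,0,0,0,0,0,-1],[-0.016,0,0,0,0,0,-1],[-0.022,0,0,0,0,0,-1],[-0.022,0,0,0,0,0,-1]]';python3 -m handwheel '[[-0.003,0,0,0,0,0,-1],[-0.006,0,0,0,0,0,-1],[-0.008,0,0,0,0,0,-1],[-0.008,0,0,0,0,0,-1]]'
```

```text
clock: 18.9
position: [513.2, -5.1, 153.3]
ee_rot: [0.994, 0.114, 0.001, -0.0]
contact_force: [0.7, -0.0, -2.1]
gripper_width: 13.4
grasp_force: 59.5
clock: 19.4
position: [509.6, -5.6, 154.1]
ee_rot: [0.993, 0.114, 0.006, -0.001]
contact_force: [6.1, 1.1, -4.3]
gripper_width: 13.4
grasp_force: 58.9
```

The closed gate catches the bar (6 N). I'll ease forward, lower 4 mm, release and rise.

```bash
python3 -m handwheel '[[0.008,0,0,0,0,0,-1],[0.014,0,0.002,0,0,0,-1],[0.014,0,0.004,0,0,0,-1],[0.014,0,0.004,0,0,0,-1],[0.014,0,0.004,0,0,0,0.3],[0.014,0,0.004,0,0,0,0.3],[0.014,0,0.004,0,0,0,0.3],[0.014,0,0.004,0,0,0,0.3],[0.014,0,-0.02,0,0,0,0.3],[0.014,0,-0.06,0,0,0,0.3]]'; python3 -m handwheel '[[0,0,-0.05,0,0,0,0.3],[0,0,-0.1,0,0,0,0.3],[-0.04,0,-0.12,0,0,0,0.3],[-0.06,0,-0.12,0,0,0,0.3],[-0.06,0,-0.12,0,0,0,0.3],[-0.06,0,-0.12,0,0,0,0.3],[-0.06,0,-0.12,0,0,0,0.3],[-0.06,0,-0.12,0,0,0,0.3]]'; python3 - <<'E'
from h import *
p,d,c=shot("wrist");s,e,c2=shot("scene")
a=cv2.resize(p[30:250,130:430],(390,286));q=cv2.resize(s[160:260,220:330],(400,364),interpolation=3)
im=np.zeros((370,795,3),np.uint8);im[:286,:390]=a;im[:364,395:795]=q;cv2.imwrite("pics/s9.png",im)
E
```

```text
clock: 20.65
position: [518.5, -3.8, 212.5]
ee_rot: [0.994, 0.114, -0.001, 0.0]
contact_force: [1.0, -0.4, -0.2]
gripper_width: 55.8
grasp_force: 0.0
clock: 21.65
position: [461.2, -17.0, 332.4]
ee_rot: [0.994, 0.114, 0.0, 0.0]
contact_force: [1.3, -0.9, -0.7]
gripper_width: 55.8
grasp_force: 0.0
```

View pics/s9.png

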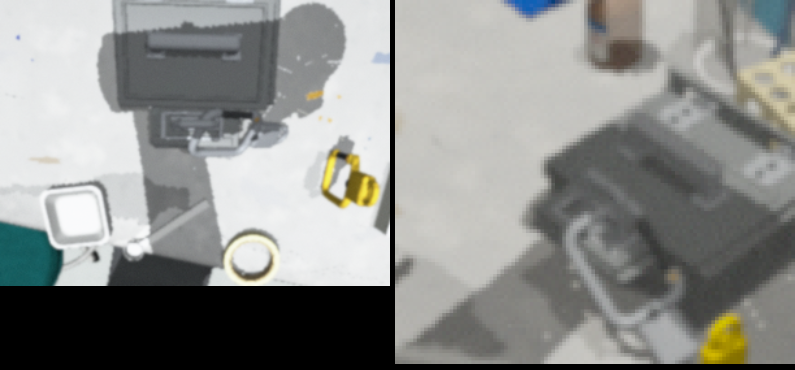

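The hook has toppled sideways, which is allowed. It is still round the staple with its gate shut at (235,115) in the wrist crop, the cover is flat, and nothing else has moved. Handing in.

```bash
python3 -c "
from bench import *
print(job_done())"
```

```text
the job is handed in; nothing more can be done
None
```

The carrier is closed: the cover is seated flat with its tabs in the windows, and the snap hook is on the staple with its gate shut. I handed the job in at about 22 s; after release the hook fell over sideways on the staple, which the task allows.

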